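# Prop open the badge display case

## Robot

A 6-joint arm with a two-finger parallel gripper is mounted at the origin on the work surface. World frame = base frame: x ahead of the robot, y to its left, z up, the work surface at z = 0. Lengths are in m, angles in degrees, forces in N, time in s.
With the tool pointing down it reaches from about 0.25 to 0.725 m from the base axis. Payload 9.7 kg.
Tool frame: the origin (TCP) lies between the finger pads; the fingertips stand 11 mm ahead of it and the grasp point (between the pads) lies 8 mm behind it; y points along the fingers, x is the direction in which the jaws open and shut, and the axes are right-handed (so a half turn about y gives the same grasp; the last joint's range is limited). The gripper opens to 85 mm and grips with 20 to 120 N. Pads are 22 mm wide; open, the fingers measure 114 mm over their backs; the gripper's body (76 mm by 85 mm) begins 54 mm behind the grasp point. The pads swing forward as they close: fully open they stand 13 mm farther back than shut.
Start: joints at [69.844, 4.979, 10.078, 95.1, 0, 90], TCP at [0.19, 0.516, 0.242] pointing down, gripper open.
Joint ranges: [-179.16, 179.16], [-48.56, 103.87], [-65.8, 70.77], [-126.05, 130.52], [-82.76, 87.17], [-180, 180]. Speed limits (degrees/s): [127.2, 127.2, 147.25, 180, 180, 180].

## Interface

Orientations are given as [roll, pitch, yaw] about the fixed x, y, z axes, in that order (R = Rz(yaw) Ry(pitch) Rx(roll)).
In Python, from workcell import bot, vision gives the robot as it stands. The module is installed in compiled form; this text tells all that it offers.
- The arm moves only by the shell command python3 -m crank 'ROWS' [OPENING] [FORCE]. ROWS is text: rows parted by semicolons, each of 6 numbers parted by spaces: the shift along the tool's x, y, z in m, then the turn, a rotation vector about the tool's x, y, z in rad. A call has 1 to 8 rows; each row is the pose to reach, as a shift and turn from the pose commanded when the call began, along the tool's axes at that moment; what a row does not reach only later rows make up. A row lasts 1/10 s, in which the tool goes at most 50 mm and 8.59 degrees, less where a joint would pass 70% of its speed; a pose out of reach is approached as far as the arm can. A call with a gripper value outside its range is refused whole. OPENING is the gripper's target within -1 to 1 (shut at 1, half-way at 0, fully open at -1), set as the call begins (- or left out, the last holds). The fingers move at their own pace and stop on an object; FORCE is the grip in N (left out, the last holds). Time passes only in rows, so rows that repeat a pose let the fingers close. It gives the time, the measured TCP pose, the force and the opening at its end, in the units of the state.
- bot.get_obs(): the state, without advancing time (a new reading comes with each control period).
- vision.camera(name): name is "scene" or "top" or "wrist"; returns the picture (400x640x3 uint8, red, green, blue); there is no depth.
- vision.get_calibration(name): a dict with "fx", "fy", "cx", "cy" (pixels), "rvec" (rotation vector, rad) and "tvec" (3), from world to camera coordinates, as OpenCV has them. Camera axes: x right, y down, z forward; pixel columns grow to the right and rows downward; lengths in m; the calibration is good to about 2 mm. The wrist camera is an equidistant fisheye: a pixel r from the principal point sees the ray r / f radians off the axis. A picture is of the moment at which its call begins: read the wrist's pose just before it. get_calibration takes no time and is no camera call; for the wrist camera it gives the pose at the moment of the call.
- bot.job_done(): hands the job in, once; it reports no verdict.
The state is a dict: "time": time; "q": joint angles; "qd": joint speeds; "joint_efforts": joint torques, N m; "ee_pos": TCP position; "tcp_rot": TCP orientation; "wrist_force": force on the tool from outside, world axes, zero at the start; "torque": the same for the moment, N m; "opening": finger opening in m.
Only numpy, scipy, OpenCV 4.12 (cv2) and the standard library are available. Lean on these libraries where they do the work, as an engineer would, in place of code of your own. Each camera call takes 0.05 s, during which the arm holds its last target. There are 200 camera calls.

## Task

Open the badge case on the shop counter: take the prop rod by its red grip, use it to raise the lid, then fold the rod down and find by feel the hole in the yellow strip beside the case, so that the rod's ball foot sits fully at the bottom of the hole and the lid stays propped when you let go. Work gently: do not ram the rod on the strip, do not let the lid drop, and leave the stapler, till roll, calculator and glass dish where they are.

Things in the scene. Friction and masses are not known exactly. Their poses are not given: they have to be found in the camera images.
- case: White and lime-green display case full of badges, 300 mm deep (its x), 260 wide (its y), 140 high, fixed to the counter. Origin: centre of its underside. Its -x axis points to the front (towards the robot), its +y side carries the bracket and the prop rod. The lid's hinge axis runs along the case's y at the far rim, through case frame (150, 0, 148.5) mm.
- rod: Steel prop rod, 8 mm, hinged to the lid. Origin: its pivot, 160 mm from the hinge axis, midway in the lid's thickness, 165 mm to +y of the case's middle plane (35 mm outside the lid). The rod runs along its own -x and turns only in the upright plane square to the hinge. It starts pointing to the front, 18 degrees below the lid's plane, against a stop; from there it folds down by up to 2.2 rad.
- grip (a point): Centre of the rod's red grip, a cylinder 14 mm thick, 62 mm long, at the end of a 34 mm stalk, along the case's +y, 195 mm along the rod from the pivot, 230 mm to +y of the case's middle plane. It may turn in the fingers. Held here, lid and rod are a two-link chain (160 and 195 mm) whose knee, the pivot, stays uppermost. The pivot is stiff (0.16 N m): the rod does not swing by itself.
- foot (a point): Centre of the brass ball foot, 14 mm in diameter, at the rod's free end, 220 mm from the pivot, in the rod's plane.
- bracket: Dark steel bracket, 230 mm long, on the case's +y side; a yellow strip is clamped on it. Origin: on the strip's level upper face, under the rod's plane, at case frame (-82, 165, 73.5) mm; axes as the case's. The strip's only hole has its centre anywhere from 10 to 74 mm behind this origin along +x: not measured, to be felt or seen.
- stapler: Red and black stapler, 130 x 32 x 47 mm, loose bystander. Origin: centre of its underside.
- till_roll: White paper till roll, standing, 64 mm across, 57 high, loose bystander. Origin: centre of its underside.
- calculator: Black desk calculator, 110 x 150 x 23 mm, loose bystander. Origin: centre of its underside.
- dish: Glass dish, 120 mm across, 35 high, loose bystander. Origin: centre of its underside.
- strip_face (a point): Same point as the bracket's origin, on the yellow strip's plain upper face just before the hole's range (strip 160 x 28 x 20 mm, long along the case's x). The hole in its middle is 18 mm long and 20 mm across, 14 mm deep, with a black floor. The ball's centre is 7 mm above the face when it rests on the strip, 7 mm below it when seated in the hole.
- lid_front (a point): Middle of the lid's front edge, midway in its thickness, 300 mm from the hinge axis. The lid is an aluminium frame with a clear pane, 300 x 260 x 16 mm, 0.35 to 0.55 kg; it opens up to 1.25 rad and falls shut when nothing holds it. With the rod's ball in the hole it stands open at about 0.75 to 0.95 rad.

How it is judged (in metres and radians):
On the way, in this order (a step that is already met when the one before it is completed fails the run):
1. the lid is raised by more than about 0.5 rad (rod pivot over 225 mm above the counter) with the rod's foot still above the strip's face (z of rod in the frame of case above 0.225 m and z of foot in the frame of bracket above 0.004 m), for 0.2 s.
2. the rod's foot is down in the hole (z of foot in the frame of bracket below -0.004 m and x of foot in the frame of bracket between 0.002 and 0.082 m and z of rod in the frame of case above 0.245 m), for 0.2 s.
At the end, for the whole second after the job is handed in: The rod's ball foot is in the strip's hole (ball centre over 4.5 mm below the strip's face, 2 to 82 mm behind the bracket's origin), the lid stands propped open (rod pivot over 245 mm above the counter, lid about 0.65 rad) and the released rod is at rest (under 10 mm/s, 0.05 rad/s) (z of foot in the frame of bracket below -0.0045 m and x of foot in the frame of bracket between 0.002 and 0.082 m and z of rod in the frame of case above 0.245 m and linear speed of rod below 0.01 m/s and angular speed of rod below 0.05 rad/s); the robot touches nothing.
It fails at once if the rod is pressed or knocked on the strip or bracket with more than 35 N (contact force between rod and bracket above 35 N).
It fails at once if the lid drops or is flung (the rod on it moves faster than 0.5 m/s) (linear speed of rod above 0.5 m/s).
It fails at once if a bystander (stapler, till roll, calculator, dish) is shifted by more than 20 mm (distance of any of stapler, till_roll, calculator, dish from where it was at the start of the episode above 0.02 m).
It also fails if it takes over 72 s, if anything falls off the work surface, if the arm or the gripper's body presses on something with over 40 N, if the wrist force passes 120 N, or if a joint passes its speed limit or range.

## Working session

There is one attempt and no reset: what is moved stays moved. The work goes in short steps, Python scripts to look and compute and a shell command to move; the robot and the scene stay as the last step left them, time stands still between calls to the robot, and variables do not carry over. Pictures are saved under pics/ and viewed, about 8 in all and at most 12, crops included, and the job is handed in when it is done.

```bash
mkdir -p pics; cat > h.py <<'E'
import numpy as np, cv2
from scipy.spatial.transform import Rotation as R
from workcell import bot, vision
def cal(n):
    c=vision.get_calibration(n); return c,cv2.Rodrigues(np.array(c["rvec"],float))[0],np.array(c["tvec"],float).ravel()
def ray(n,u,v,C=None):
    c,Rm,t=C or cal(n)
    a=np.array([(u-c["cx"])/c["fx"],(v-c["cy"])/c["fy"]])
    if n=="wrist":
        r=np.hypot(*a); d=np.array([*(a/max(r,1e-9)*np.sin(r)),np.cos(r)])
    else: d=np.array([a[0],a[1],1.])
    d=Rm.T@d; return -Rm.T@t,d/np.linalg.norm(d)
def onz(n,u,v,z,C=None):
    o,d=ray(n,u,v,C); return o+d*(z-o[2])/d[2]
def proj(n,P,C=None):
    c,Rm,t=C or cal(n); p=Rm@np.array(P)+t
    return c["cx"]+c["fx"]*p[0]/p[2], c["cy"]+c["fy"]*p[1]/p[2]
def tri(a,b):
    (o1,d1),(o2,d2)=a,b
    s=np.linalg.lstsq(np.c_[d1,-d2],o2-o1,rcond=None)[0]
    p,q=o1+s[0]*d1,o2+s[1]*d2; return (p+q)/2,np.linalg.norm(p-q)
def save(n,f):
    im=vision.camera(n); cv2.imwrite(f,im[:,:,::-1]); return im
E
python3 - <<'E'
from h import *
for n in("scene","top"):
    im=save(n,f"pics/{n}0.png"); c,Rm,t=cal(n); print(n,c["fx"],-Rm.T@t)
    hsv=cv2.cvtColor(im,cv2.COLOR_RGB2HSV)
    for nm,lo,hi in(("red",(0,120,60),(8,255,255)),("red2",(172,120,60),(180,255,255)),("yel",(22,120,100),(34,255,255)),("lime",(35,80,80),(60,255,255))):
        k,l,s,ce=cv2.connectedComponentsWithStats(cv2.inRange(hsv,lo,hi))
        for i in range(1,k):
            if s[i,4]>40: print(nm,s[i],ce[i].round(1))
o=bot.get_obs(); print(o)
a=cv2.imread("pics/scene0.png");b=cv2.imread("pics/top0.png")
E
```

```text
scene 367.9398654937294 [ 0.91758186 -0.52189116  0.78638351]
red [360 152  41  12 346] [380.5 156.9]
red [308 157  17  15  85] [316.2 163.9]
top 420.1028426022915 [ 0.5339456  -0.07417297  1.10512968]
red [180 167  37  40 502] [197.8 186.8]
red [251 227  26   5 122] [263.3 229.1]
yel [287 141  13  65 202] [289.7 168.9]
yel [293 153   6  54 258] [295.3 178.2]
{'time': 0.1, 'q': array([6.98422727e+01, 5.00721848e+00, 1.00388115e+01, 9.50981448e+01,
       4.49686639e-04, 9.00022406e+01]), 'qd': array([ 0.08261941, -0.09435747,  0.04159684, -0.03613568,  0.04757388,
        0.02466258]), 'joint_efforts': array([-7.00244000e-04, -5.21561158e+01,  4.65654159e+01,  1.59457832e-02,
       -3.40815120e-05,  1.84518393e-05]), 'ee_pos': array([0.18946757, 0.5161388 , 0.24165932]), 'tcp_rot': array([-8.99995529e+01,  6.65517954e-02,  6.98400321e+01]), 'wrist_force': array([ 0.7107864 , -0.36204112,  0.48159625]), 'torque': array([-0.03041918, -0.0534772 , -0.00757736]), 'opening': 0.08540282172828431}
```

View images.

View pics/top0.png

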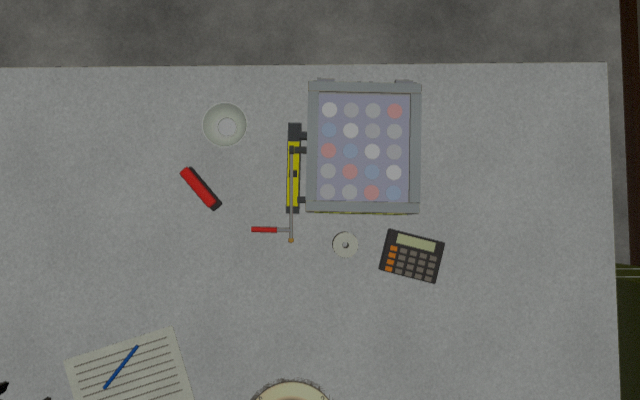

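View pics/scene0.png

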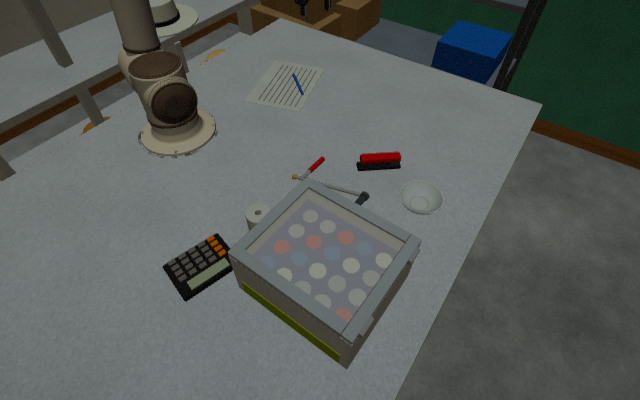

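```bash
python3 - <<'E'
from h import *
im=cv2.imread("pics/top0.png"); C=cal("top")
g,e=tri(ray("top",263.3,229.1),ray("scene",316.2,163.9)); print("grip",g.round(4),e)
hsv=cv2.cvtColor(im,cv2.COLOR_BGR2HSV)
y=cv2.inRange(hsv,(22,100,60),(34,255,255)); y[:135]=0; y[215:]=0; y[:,302:]=0
pts=np.argwhere(y)[:,::-1].astype(float)
W=np.array([onz("top",u,v,.0735,C)[:2] for u,v in pts]).astype(np.float32)
r=cv2.minAreaRect(W); print("strip",r)
# red grip axis
m=cv2.inRange(hsv,(0,120,60),(8,255,255)); m[:222]=0
p=np.argwhere(m)[:,::-1]; Wg=np.array([onz("top",u,v,.0882,C)[:2] for u,v in p]).astype(np.float32); print("grip z=.088",cv2.minAreaRect(Wg))
# lid corners from greyish lid: Canny lines
lid=[onz("top",u,v,.1565,C)[:2] for u,v in((306,212),(419,213),(421,82),(308,82))]; print(np.round(lid,4))
bw=cv2.cvtColor(im,cv2.COLOR_BGR2GRAY)
for ro in range(160,190,2): print(ro,[tuple(im[ro,c]) and int(bw[ro,c]) for c in range(284,304)],"".join("y" if y[ro,c] else "." for c in range(284,304)))
crop=cv2.resize(im[70:250,170:430],None,fx=3,fy=3,interpolation=cv2.INTER_CUBIC); cv2.imwrite("pics/crop1.png",cv2.convertScaleAbs(crop,alpha=1.6))
E
```

```text
grip [0.5118 0.0603 0.0881] 0.0010567167960640097
strip ((0.6483616232872009, -0.010285895317792892), (0.029681259766221046, 0.16151876747608185), 88.16239929199219)
grip z=.088 ((0.5124310851097107, 0.06010214239358902), (0.06044871360063553, 0.009645529091358185), 89.511474609375)
[[ 0.5514 -0.045 ]
 [ 0.5469 -0.3   ]
 [ 0.8466 -0.3103]
 [ 0.8489 -0.0517]]
160 [129, 130, 125, 91, 127, 98, 103, 106, 102, 130, 135, 136, 131, 133, 133, 72, 63, 120, 127, 124] ....yy...yyyyyyy....
162 [134, 128, 127, 97, 129, 96, 102, 107, 104, 132, 136, 133, 132, 132, 124, 65, 84, 124, 127, 128] ...yyy...yyyyyyy....
164 [125, 128, 128, 98, 131, 93, 105, 107, 108, 132, 135, 134, 133, 133, 114, 66, 87, 127, 132, 129] ....yy...yyyyyy.....
166 [133, 128, 128, 99, 126, 96, 105, 106, 107, 134, 135, 133, 135, 135, 114, 59, 88, 125, 131, 128] ...yyy...yyyyyy.....
168 [131, 129, 111, 107, 130, 96, 104, 106, 108, 132, 135, 135, 133, 132, 115, 61, 81, 125, 128, 129] ...yyy...yyyyyy.....
170 [129, 130, 112, 116, 134, 72, 99, 107, 106, 83, 79, 75, 79, 128, 116, 67, 95, 124, 128, 131] ...yyy...yyyyyy.....
172 [127, 
[... 385 characters left out ...]
, 106, 103, 133, 136, 134, 137, 136, 97, 57, 99, 131, 133, 134] ...yyy...yyyyyy.....
180 [129, 130, 95, 131, 133, 101, 102, 107, 104, 133, 134, 135, 134, 135, 100, 63, 117, 133, 134, 135] ...yyy...yyyyyy.....
182 [128, 129, 98, 129, 134, 104, 106, 112, 101, 129, 137, 135, 134, 137, 92, 56, 122, 129, 134, 137] ...yyy...yyyyyy.....
184 [134, 132, 96, 133, 132, 102, 104, 107, 100, 133, 137, 133, 134, 135, 82, 53, 123, 131, 132, 132] ...yyy...yyyyyy.....
186 [129, 133, 82, 129, 135, 103, 107, 107, 113, 133, 135, 133, 136, 134, 81, 55, 121, 133, 132, 130] ...yyy...yyyyyy.....
188 [130, 130, 96, 131, 135, 100, 103, 105, 108, 133, 135, 134, 134, 132, 79, 52, 125, 129, 131, 131] ...yyy...yyyyyy.....
```

View pics/crop1.png

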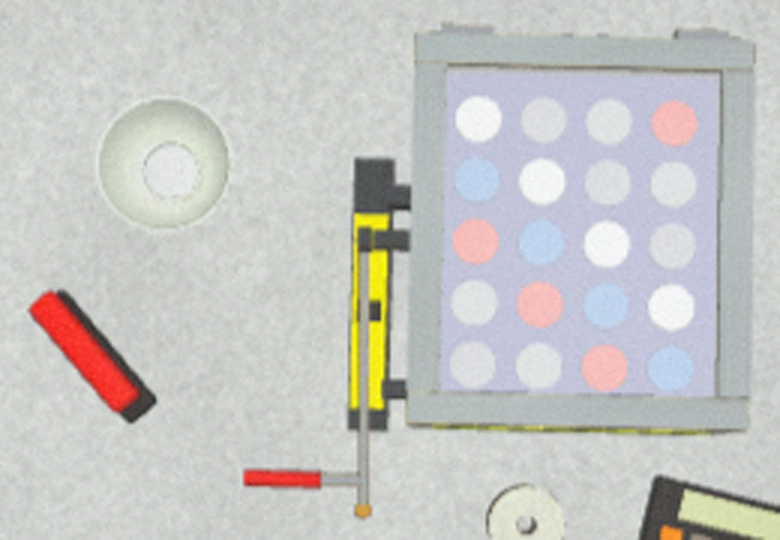

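```bash
cat >> h.py <<'E'
PSI=np.deg2rad(-1.7); O=np.array([.6996,-.1761])
U=np.array([np.cos(PSI),np.sin(PSI)]); V=np.array([-np.sin(PSI),np.cos(PSI)])
def w2c(p): d=np.array(p[:2])-O; return np.array([d@U,d@V,p[2]])
def c2w(p): return np.array([*(O+p[0]*U+p[1]*V),p[2]])
def row(pos,yaw=None,obs=None):
    o=obs or bot.get_obs(); Rt=R.from_euler("xyz",o["tcp_rot"],degrees=True)
    s=Rt.inv().apply(np.array(pos)-o["ee_pos"])
    r=(Rt.inv()*R.from_euler("xyz",[-90,0,yaw],degrees=True)).as_rotvec() if yaw is not None else np.zeros(3)
    return np.r_[s,r].round(4)
def chain(th,ph,L=195):  # deg; case xz (m) of pivot and point at L
    t,p=np.deg2rad([th,ph]); P=np.array([150-160*np.cos(t),148.5+160*np.sin(t)])
    return P/1e3,(P+L*np.array([-np.cos(p),-np.sin(p)]))/1e3
def solve(fx,fz,L=220): # foot case x,z (m)->th,ph
    fx*=1e3;fz*=1e3; dx,dz=150-fx,148.5-fz; d=np.hypot(dx,dz)
    th=np.arccos((160**2+d*d-L*L)/(320*d))-np.arctan2(dz,dx)
    P=np.array([150-160*np.cos(th),148.5+160*np.sin(th)])
    return np.rad2deg(th),np.rad2deg(np.arctan2(P[1]-fz,P[0]-fx))
E
python3 - <<'E'
from h import *
C=cal("top")
h=onz("top",293,173.6,.0735,C); print("hole case",w2c(h), "grip case",w2c([.5118,.0603,.088]))
for r in (169.9,177.2): print(w2c(onz("top",295,r,.0735,C)))
print("hole th,ph",solve(w2c(h)[0],.0665))
print(row([.511,.0603,.20],-1.7), row([.511,.0603,.080],-1.7))
E
```

```text
hole case [-0.05666297  0.16343443  0.0735    ] grip case [-0.19473044  0.23072463  0.088     ]
[-0.04740073  0.15872101  0.0735    ]
[-0.06546337  0.15829408  0.0735    ]
hole th,ph (np.float64(46.374097197314406), np.float64(64.0493017411289))
[-3.1700e-01  4.2000e-02 -4.5890e-01  7.0000e-04  1.2486e+00 -1.0000e-03] [-3.1690e-01  1.6200e-01 -4.5890e-01  7.0000e-04  1.2486e+00 -1.0000e-03]
```

```bash
T="python3 -m crank"; python3 -m crank '-0.317 0.042 -0.459 0 1.2486 0;-0.317 0.042 -0.459 0 1.2486 0;-0.317 0.042 -0.459 0 1.2486 0;-0.317 0.042 -0.459 0 1.2486 0;-0.317 0.042 -0.459 0 1.2486 0;-0.317 0.042 -0.459 0 1.2486 0;-0.317 0.042 -0.459 0 1.2486 0;-0.317 0.042 -0.459 0 1.2486 0' -1 
python3 -c "
from h import *
print(row([.511,.0603,.20],-1.7))"
```

```text
time: 0.9
ee_pos: [0.4202, 0.1885, 0.212]
tcp_rot: [-90.0, -0.0, 0.7]
wrist_force: [1.5, 0.9, 0.3]
opening: 0.0854
[ 8.920e-02  1.200e-02 -1.294e-01 -1.000e-04  4.260e-02  0.000e+00]
```

```bash
python3 -m crank '0.089 0.012 -0.129 0 0.0426 0;0.089 0.012 -0.129 0 0.0426 0;0.089 0.012 -0.129 0 0.0426 0;0.089 0.012 -0.129 0 0.0426 0;0.089 0.012 -0.129 0 0.0426 0;0.089 0.012 -0.129 0 0.0426 0' -1 
python3 -c "
from h import *
print(row([.511,.0603,.12],-1.7),row([.511,.0603,.08],-1.7))
save('wrist','pics/w1.png')"
```

```text
time: 1.5
ee_pos: [0.5105, 0.0637, 0.2001]
tcp_rot: [-90.0, 0.0, -1.3]
wrist_force: [-1.2, -0.4, 1.1]
opening: 0.0857
[ 0.0007  0.0801 -0.0034 -0.0002  0.0062 -0.0007] [ 0.0007  0.1201 -0.0034 -0.0002  0.0062 -0.0007]
```

View pics/w1.png

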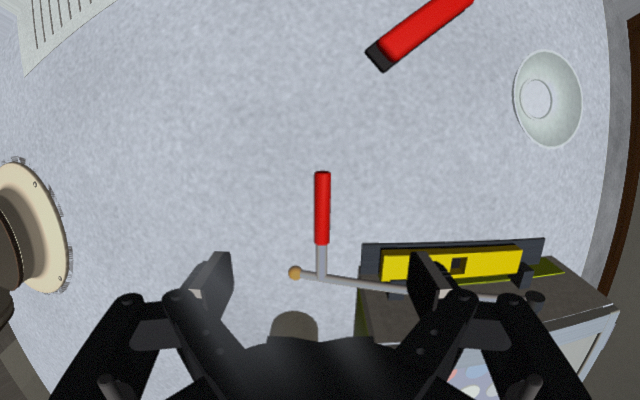

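```bash
python3 - <<'E'
from h import *
C=cal("wrist"); im=cv2.imread("pics/w1.png"); hsv=cv2.cvtColor(im,cv2.COLOR_BGR2HSV)
m=cv2.inRange(hsv,(0,120,60),(8,255,255)); m[:160]=0; m[250:]=0
W=np.array([onz("wrist",u,v,.0882,C)[:2] for v,u in np.argwhere(m)]).astype(np.float32); r=cv2.minAreaRect(W); print("grip",r, w2c([*r[0],.088]))
g=cv2.cvtColor(im,cv2.COLOR_BGR2GRAY); 
y=cv2.inRange(hsv,(22,100,60),(34,255,255)); 
roi=np.zeros_like(y); roi[254:276,448:472]=1
hm=((g<60)*roi).astype(np.uint8); k,l,s,ce=cv2.connectedComponentsWithStats(hm); print(s[1:],ce[1:])
for u,v in [ce[1+np.argmax(s[1:,4])],(295,272)]: print(w2c(onz("wrist",u,v,.0735 if u>400 else .0805,C)))
for v in range(254,278,2): print(v,g[v,446:474].tolist())
yp=np.argwhere(y[240:290,375:530])+[240,375]
W=np.array([w2c(onz("wrist",u,v,.0735,C))[:2] for v,u in yp]).astype(np.float32); print("strip",cv2.minAreaRect(W))
print(row([.511,.0603,.12],-1.7))
E
```

```text
grip ((0.5122441053390503, 0.057606592774391174), (0.06410937011241913, 0.012335875071585178), 88.37714385986328) [-0.19420663  0.22804558  0.088     ]
[[448 258  19  18 213]] [[457.55399061 265.70422535]]
[-0.05559927  0.16373006  0.0735    ]
[-0.21911742  0.16441085  0.0805    ]
254 [138, 141, 146, 150, 153, 157, 156, 161, 162, 167, 169, 174, 176, 178, 178, 180, 180, 180, 178, 180, 181, 180, 180, 179, 182, 182, 180, 182]
256 [181, 180, 182, 181, 178, 184, 180, 184, 184, 182, 180, 183, 179, 178, 180, 179, 184, 174, 171, 169, 164, 159, 179, 179, 178, 180, 180, 175]
258 [180, 177, 183, 181, 181, 174, 109, 71, 68, 64, 63, 59, 53, 59, 53, 56, 51, 49, 48, 40, 55, 118, 180, 181, 179, 178, 179, 179]
260 [179, 178, 179, 179, 180, 145, 70, 33, 32, 29, 34, 38, 32, 35, 34, 41, 38, 42, 42, 44, 74, 141, 179, 182, 179, 182, 177, 176]
262 [180, 181, 181, 182, 177, 93, 34, 34, 31, 33, 33, 33, 29, 38, 41, 41, 44, 42, 42, 51, 107, 165, 177, 178, 177, 178, 179, 179]
264 [180, 179, 180, 184, 173, 72, 32, 33, 31, 31, 33, 31, 30, 35, 43, 40, 41, 43, 42, 66, 147, 179, 181, 176, 179, 179, 179, 178]
266 [18
[... 253 characters left out ...]

270 [31, 105, 160, 149, 83, 56, 57, 53, 58, 56, 54, 54, 54, 57, 54, 47, 42, 40, 72, 172, 178, 180, 176, 178, 181, 178, 176, 177]
272 [25, 51, 80, 75, 61, 53, 54, 54, 54, 51, 53, 54, 54, 52, 54, 51, 51, 43, 90, 180, 179, 181, 178, 179, 178, 179, 178, 176]
274 [13, 15, 12, 20, 38, 59, 74, 89, 97, 105, 112, 124, 129, 138, 140, 148, 154, 160, 171, 178, 180, 176, 175, 179, 179, 176, 180, 178]
276 [32, 35, 28, 25, 37, 93, 143, 181, 185, 184, 180, 182, 182, 181, 181, 178, 179, 178, 179, 178, 179, 175, 176, 170, 162, 158, 154, 145]
strip ((-0.055616289377212524, 0.16166499257087708), (0.16430923342704773, 0.044634126126766205), 0.018735717982053757)
[ 0.0007  0.0804 -0.0038 -0.0002  0.0072 -0.0002]
```

```bash
python3 -m crank '0.0015 0.04 -0.0048 0 0.007 0;0.0015 0.08 -0.0048 0 0.007 0;0.0015 0.08 -0.0048 0 0.007 0;0.0015 0.1 -0.0048 0 0.007 0;0.0015 0.12 -0.0048 0 0.007 0;0.0015 0.12 -0.0048 0 0.007 0;0.0015 0.12 -0.0048 0 0.007 0' -1 
python3 -c "
from h import *
print(row([.512,.059,.08],-1.7), bot.get_obs()['wrist_force'])"
```

```text
time: 2.25
ee_pos: [0.5127, 0.059, 0.0823]
tcp_rot: [-90.0, -0.1, -1.7]
wrist_force: [-0.5, -0.1, -0.2]
opening: 0.0851
[-0.0007  0.0023 -0.0001 -0.0002  0.0002  0.0014] [-0.47282239 -0.06544976 -0.15201483]
```

```bash
python3 -m crank '0 0.002 0 0 0 0;0 0.002 0 0 0 0;0 0.002 0 0 0 0;0 0.002 0 0 0 0;0 0.002 0 0 0 0;0 0.002 0 0 0 0;0 0.002 0 0 0 0;0 0.002 0 0 0 0' 1 40
python3 -m crank '0 0 0 0 0 0;0 0 0 0 0 0;0 0 0 0 0 0;0 0 0 0 0 0' 1 40
```

```text
time: 3.05
ee_pos: [0.5121, 0.0583, 0.0782]
tcp_rot: [-90.0, 0.0, -1.8]
wrist_force: [-2.7, 0.1, 0.6]
opening: 0.0123
time: 3.45
ee_pos: [0.5121, 0.0583, 0.0781]
tcp_rot: [-90.0, 0.0, -1.8]
wrist_force: [-2.4, 0.1, 0.1]
opening: 0.0127
```

```bash
cat >> h.py <<'E'
def gshift(th0,ph0,th1,ph1):
    d=chain(th1,ph1)[1]-chain(th0,ph0)[1]; return round(d[0],4),round(-d[1],4)
E
python3 - <<'E'
from h import *
hx=-.0560
print("hover", solve(hx,.0735+.007+.010), "touch",solve(hx,.0805),"seat",solve(hx,.0665))
wp=[(0,18)]+[(t,18) for t in range(3,37,3)]
for t,p in wp: print(t,p,gshift(0,18,t,p),chain(t,p,220)[1].round(3))
E
```

```text
hover (np.float64(54.651030993804476), np.float64(58.96267207758549)) touch (np.float64(51.2769484976853), np.float64(61.222246665641734)) seat (np.float64(46.48478806400876), np.float64(64.17638851700649))
0 18 (np.float64(0.0), np.float64(-0.0)) [-0.219  0.081]
3 18 (np.float64(0.0002), np.float64(-0.0084)) [-0.219  0.089]
6 18 (np.float64(0.0009), np.float64(-0.0167)) [-0.218  0.097]
9 18 (np.float64(0.002), np.float64(-0.025)) [-0.217  0.106]
12 18 (np.float64(0.0035), np.float64(-0.0333)) [-0.216  0.114]
15 18 (np.float64(0.0055), np.float64(-0.0414)) [-0.214  0.122]
18 18 (np.float64(0.0078), np.float64(-0.0494)) [-0.211  0.13 ]
21 18 (np.float64(0.0106), np.float64(-0.0573)) [-0.209  0.138]
24 18 (np.float64(0.0138), np.float64(-0.0651)) [-0.205  0.146]
27 18 (np.float64(0.0174), np.float64(-0.0726)) [-0.202  0.153]
30 18 (np.float64(0.0214), np.float64(-0.08)) [-0.198  0.161]
33 18 (np.float64(0.0258), np.float64(-0.0871)) [-0.193  0.168]
36 18 (np.float64(0.0306), np.float64(-0.094)) [-0.189  0.175]
```

```bash
python3 -m crank '0.0002 -0.0084 0 0 0 0;0.0009 -0.0167 0 0 0 0;0.002 -0.025 0 0 0 0;0.0035 -0.0333 0 0 0 0;0.0055 -0.0414 0 0 0 0;0.0078 -0.0494 0 0 0 0;0.0106 -0.0573 0 0 0 0;0.0138 -0.0651 0 0 0 0'
python3 -m crank '0 0 0 0 0 0;0 0 0 0 0 0'
python3 - <<'E'
from h import *
im=vision.camera("scene"); g=cv2.cvtColor(im,cv2.COLOR_RGB2BGR)
tp=cv2.cvtColor(vision.camera("top"),cv2.COLOR_RGB2BGR)
cv2.imwrite("pics/s2.png",np.vstack([cv2.resize(g[80:280,180:480],(600,400)),cv2.resize(tp[100:250,200:350],(300,300))[:200].repeat(2,1)]))
for t,p in [(24,18),(28,18),(32,18),(36,18),(39,20),(42,23),(44,26),(46,30),(48,34),(50,38),(51.5,42),(53,46),(54,50),(54.6,53),(55,55)]: print(t,p,gshift(24,18,t,p),chain(t,p,220)[1].round(3))
E
```

```text
time: 4.25
ee_pos: [0.5243, 0.0579, 0.1431]
tcp_rot: [-90.0, 0.3, -1.7]
wrist_force: [-9.7, 0.8, -2.5]
opening: 0.0126
time: 4.45
ee_pos: [0.5254, 0.0579, 0.1434]
tcp_rot: [-90.0, 0.1, -1.8]
wrist_force: [-5.3, 0.8, -2.7]
opening: 0.0125
24 18 (np.float64(0.0), np.float64(-0.0)) [-0.205  0.146]
28 18 (np.float64(0.0049), np.float64(-0.01)) [-0.201  0.156]
32 18 (np.float64(0.0105), np.float64(-0.0197)) [-0.195  0.165]
36 18 (np.float64(0.0167), np.float64(-0.029)) [-0.189  0.175]
39 20 (np.float64(0.024), np.float64(-0.0292)) [-0.181  0.174]
42 23 (np.float64(0.0332), np.float64(-0.026)) [-0.171  0.17 ]
44 26 (np.float64(0.0413), np.float64(-0.0208)) [-0.163  0.163]
46 30 (np.float64(0.0516), np.float64(-0.0128)) [-0.152  0.154]
48 34 (np.float64(0.0629), np.float64(-0.005)) [-0.139  0.144]
50 38 (np.float64(0.0751), np.float64(0.0023)) [-0.126  0.136]
51.5 42 (np.float64(0.0871), np.float64(0.0101)) [-0.113  0.127]
53 46 (np.float64(0.0999), np.float64(0.0173)) [-0.099  0.118]
54 50 (np.float64(0.1122), np.float64(0.0248)) [-0.085  0.109]
54.6 53 (np.float64(0.1216), np.float64(0.0301)) [-0.075  0.103]
55 55 (np.float64(0.128), np.float64(0.0335)) [-0.068  0.099]
```

View pics/s2.png

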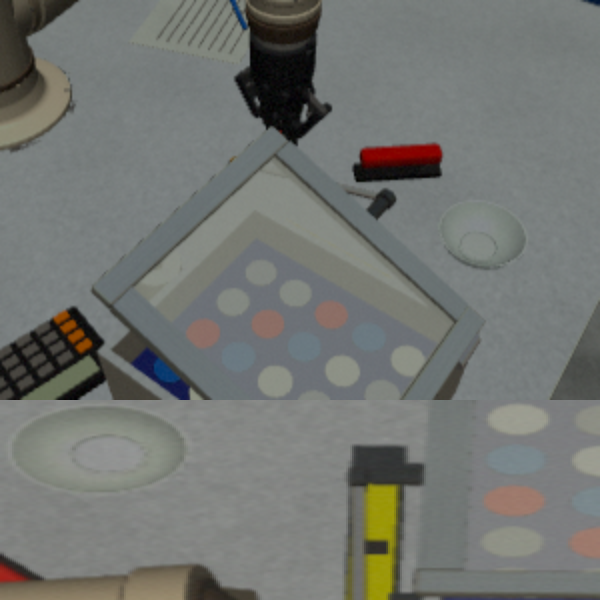

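```bash
python3 -m crank '0.0049 -0.01 0 0 0 0;0.0105 -0.0197 0 0 0 0;0.0167 -0.029 0 0 0 0;0.024 -0.0292 0 0 0 0;0.0332 -0.026 0 0 0 0;0.0413 -0.0208 0 0 0 0;0.0413 -0.0208 0 0 0 0;0.0413 -0.0208 0 0 0 0'
python3 - <<'E'
from h import *
print(bot.get_obs()["wrist_force"],w2c(bot.get_obs()["ee_pos"]),chain(44,26)[1])
for t,p in [(46,30),(48,34),(50,38),(51.5,42),(53,46),(54,50),(54.6,53),(55,55)]: print(gshift(44,26,t,p))
E
```

```text
time: 5.35
ee_pos: [0.5673, 0.0565, 0.1642]
tcp_rot: [-90.0, 0.0, -1.8]
wrist_force: [-1.5, -0.5, -2.5]
opening: 0.0127
[-1.53436658 -0.53653077 -2.53136957] [-0.13909877  0.22861749  0.16422188] [-0.14035921  0.17416297]
(np.float64(0.0103), np.float64(0.0081))
(np.float64(0.0216), np.float64(0.0158))
(np.float64(0.0339), np.float64(0.0231))
(np.float64(0.0458), np.float64(0.0309))
(np.float64(0.0586), np.float64(0.0382))
(np.float64(0.071), np.float64(0.0456))
(np.float64(0.0803), np.float64(0.051))
(np.float64(0.0867), np.float64(0.0543))
```

```bash
python3 -m crank '0.0103 0.0081 0 0 0 0;0.0216 0.0158 0 0 0 0;0.0339 0.0231 0 0 0 0;0.0458 0.0309 0 0 0 0;0.0586 0.0382 0 0 0 0;0.071 0.0456 0 0 0 0;0.0803 0.051 0 0 0 0;0.0803 0.051 0 0 0 0'
python3 -m crank '0 0 0 0 0 0;0 0 0 0 0 0'
python3 - <<'E'
from h import *
o=bot.get_obs();e=w2c(o["ee_pos"]);print(o["wrist_force"],e, chain(54.6,53)[1])
tp=cv2.cvtColor(vision.camera("top"),cv2.COLOR_RGB2BGR); g=cv2.cvtColor(vision.camera("scene"),cv2.COLOR_RGB2BGR); w=cv2.cvtColor(vision.camera("wrist"),cv2.COLOR_RGB2BGR)
cv2.imwrite("pics/top3.png",tp);cv2.imwrite("pics/sc3.png",g);cv2.imwrite("pics/w3.png",w)
cv2.imwrite("pics/c3.png",np.vstack([np.hstack([cv2.resize(tp[110:230,220:340],(300,300)),cv2.resize(g[80:230,250:430],(360,300))]),cv2.resize(w[200:340,250:550],(660,290))]))
E
```

```text
time: 6.15
ee_pos: [0.6482, 0.0539, 0.1122]
tcp_rot: [-90.0, 0.0, -1.8]
wrist_force: [-2.8, -1.6, -2.2]
opening: 0.0124
time: 6.35
ee_pos: [0.6477, 0.054, 0.1139]
tcp_rot: [-90.0, -0.1, -1.8]
wrist_force: [-1.0, -2.5, -2.9]
opening: 0.0126
[-1.01643366 -2.54480939 -2.90318329] [-0.05873598  0.22845018  0.11385597] [-0.06003892  0.12318652]
```

View pics/c3.png

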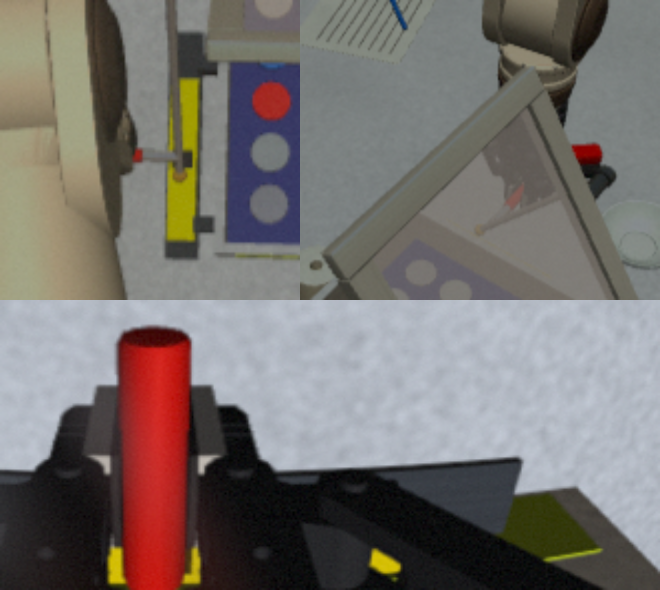

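```bash
python3 - <<'E'
from h import *
im=cv2.imread("pics/top3.png"); h=cv2.cvtColor(im,cv2.COLOR_BGR2HSV)
print(w2c(onz("top",292,180,.103)),chain(54.6,53,220)[1])
print(h[174:186,286:298,0]); print(h[174:186,286:298,1])
for hx in(-.0575,):
  for dz in (14,10,7,4,2,1,0,-1,-2,-4,-8,-14):
    t,p=solve(hx,.0805+dz/1e3); print(dz,gshift(54.6,53,t,p),round(t,1),round(p,1))
E
```

```text
[-0.07528662  0.16356002  0.103     ] [-0.07508429  0.10322064]
[[30 28 24 20 17 16 19  8 21 15 15 29]
 [60 30 28 28 17 19 17 24 10 15 19 29]
 [60 29 29 27 16 19 20 34 17 20 23 29]
 [75 29 29 28 22 14 17 22 28 29 29 29]
 [45 29 29 26 21 16 18 21 27 29 29 29]
 [38 29 29 23 21 20 19 21 23 29 29 29]
 [60 29 29 22 21 21 21 20 22 29 29 29]
 [30 29 29 26 20 20 20 18 28 29 29 29]
 [53 29 29 29 27 24 24 28 29 29 29 29]
 [70 29 29 29 29 29 29 29 29 29 29 29]
 [53 29 29 29 29 29 29 29 30 29 29 29]
 [30 29 29 29 29 29 29 29 29 29 29 29]]
[[ 22  97 119  66  49  47  46  35  35  53  45 240]
 [  5 152 212 124  50  45  45  46  45  31  42 232]
 [  5 171 238 124  47  43  49  36  36  48  23 230]
 [  5 165 235 211  84  45  49 112 212 224 203 236]
 [  5 192 255 210 120  51  46 138 213 247 252 255]
 [ 10 200 241 201 167 124 127 178 193 255 255 255]
 [  8 212 255 193 179 170 181 178 196 247 255 255]
 [  3 192 242 201 189 193 182 182 233 247 255 233]
 [ 10 202 243 229 225 196 190 222 238 255 253 250]
 [ 15 195 255 255 247 238 255 255 243 255 255 239]
 [ 10 205 255 236 244 252 253 250 255 249 255 227]
 [  5 213 255 255 255 255 246 255 255 247 250 255]]
14 (np.float64(0.0159), np.float64(0.0075)) 55.7 57.8
10 (np.float64(0.0155), np.float64(0.0113)) 54.3 58.7
7 (np.float64(0.0153), np.float64(0.0142)) 53.3 59.4
4 (np.float64(0.015), np.float64(0.017)) 52.3 60.1
2 (np.float64(0.0148), np.float64(0.0189)) 51.7 60.5
1 (np.float64(0.0148), np.float64(0.0199)) 51.3 60.7
0 (np.float64(0.0147), np.float64(0.0208)) 51.0 61.0
-1 (np.float64(0.0146), np.float64(0.0218)) 50.7 61.2
-2 (np.float64(0.0145), np.float64(0.0227)) 50.3 61.4
-4 (np.float64(0.0143), np.float64(0.0246)) 49.6 61.8
-8 (np.float64(0.014), np.float64(0.0285)) 48.3 62.7
-14 (np.float64(0.0135), np.float64(0.0342)) 46.2 63.9
```

```bash
python3 -m crank '0.008 0.004 0 0 0 0;0.0163 0.0075 0 0 0 0;0.016 0.0113 0 0 0 0;0.0157 0.0142 0 0 0 0;0.0155 0.017 0 0 0 0;0.0155 0.017 0 0 0 0;0.0155 0.017 0 0 0 0;0.0155 0.017 0 0 0 0'
python3 - <<'E'
from h import *
o=bot.get_obs();e=w2c(o["ee_pos"]);print(o["wrist_force"],e)
t,p=solve(-.057,.0845); print(chain(t,p)[1])
E
```

```text
time: 7.3
ee_pos: [0.6626, 0.0536, 0.0962]
tcp_rot: [-90.0, 0.0, -1.8]
wrist_force: [-3.3, -3.9, -0.3]
opening: 0.0129
[-3.28227693 -3.93874311 -0.3233196 ] [-0.04375754  0.22848322  0.09619986]
[-0.04456086  0.10618566]
```

```bash
python3 -m crank '-0.0001 0.001 0 0 0 0;-0.0001 0.002 0 0 0 0;-0.0002 0.003 0 0 0 0;-0.0003 0.004 0 0 0 0;-0.0003 0.004 0 0 0 0'
python3 -m crank '0 0.0005 0 0 0 0;-0.0001 0.001 0 0 0 0;-0.0001 0.001 0 0 0 0'
python3 -m crank '0 0.0005 0 0 0 0;-0.0001 0.001 0 0 0 0;-0.0001 0.001 0 0 0 0'
```

```text
time: 7.8
ee_pos: [0.6627, 0.0536, 0.092]
tcp_rot: [-90.0, 0.0, -1.8]
wrist_force: [-2.0, -4.3, -2.2]
opening: 0.0126
time: 8.1
ee_pos: [0.6627, 0.0536, 0.0911]
tcp_rot: [-90.0, 0.0, -1.8]
wrist_force: [-1.8, -4.9, -2.8]
opening: 0.0127
time: 8.4
ee_pos: [0.6626, 0.0536, 0.0901]
tcp_rot: [-90.0, 0.0, -1.8]
wrist_force: [-1.1, -4.8, -2.3]
opening: 0.0127
```

```bash
python3 -m crank '-0.0001 0.001 0 0 0 0;-0.0002 0.002 0 0 0 0;-0.0003 0.003 0 0 0 0;-0.0003 0.003 0 0 0 0'
python3 -m crank '-0.0001 0.001 0 0 0 0;-0.0002 0.002 0 0 0 0;-0.0003 0.003 0 0 0 0;-0.0003 0.003 0 0 0 0'
```

```text
time: 8.8
ee_pos: [0.6623, 0.0536, 0.0871]
tcp_rot: [-90.0, 0.0, -1.8]
wrist_force: [-1.7, -5.6, -2.3]
opening: 0.0126
time: 9.2
ee_pos: [0.662, 0.0536, 0.0841]
tcp_rot: [-90.0, 0.0, -1.8]
wrist_force: [-2.2, -5.0, -2.0]
opening: 0.0128
```

```bash
python3 -m crank '-0.0001 0.001 0 0 0 0;-0.0002 0.002 0 0 0 0;-0.0003 0.003 0 0 0 0;-0.0003 0.003 0 0 0 0'
python3 -m crank '0 0.0005 0 0 0 0;-0.0001 0.001 0 0 0 0;-0.0001 0.001 0 0 0 0'
python3 -m crank '0 0.0005 0 0 0 0;-0.0001 0.001 0 0 0 0;-0.0001 0.001 0 0 0 0'
```

```text
time: 9.6
ee_pos: [0.6617, 0.0536, 0.0812]
tcp_rot: [-90.0, 0.0, -1.8]
wrist_force: [-2.1, -5.7, -1.7]
opening: 0.0124
time: 9.9
ee_pos: [0.6616, 0.0537, 0.08]
tcp_rot: [-90.0, 0.0, -1.8]
wrist_force: [-0.5, -4.7, -4.6]
opening: 0.0129
time: 10.2
ee_pos: [0.6615, 0.0537, 0.079]
tcp_rot: [-90.0, 0.0, -1.8]
wrist_force: [-1.9, -5.3, -3.7]
opening: 0.0128
```

```bash
python3 -m crank '0 0.0003 0 0 0 0;0 0.0006 0 0 0 0;0 0.0006 0 0 0 0'
python3 -m crank '0 0.0003 0 0 0 0;0 0.0006 0 0 0 0;0 0.0006 0 0 0 0'
```

```text
time: 10.5
ee_pos: [0.6615, 0.0537, 0.0785]
tcp_rot: [-90.0, 0.0, -1.8]
wrist_force: [-1.4, -4.5, -3.0]
opening: 0.0129
time: 10.8
ee_pos: [0.6615, 0.0537, 0.0779]
tcp_rot: [-90.0, 0.0, -1.8]
wrist_force: [-1.9, -4.9, -1.5]
opening: 0.0125
```

```bash
python3 -m crank '0 0.0003 0 0 0 0;0 0.0006 0 0 0 0;0 0.0006 0 0 0 0'
python3 -m crank '0 0.0003 0 0 0 0;0 0.0006 0 0 0 0;0 0.0006 0 0 0 0'
python3 - <<'E'
from h import *
print(bot.get_obs()["wrist_force"])
tp=cv2.cvtColor(vision.camera("top"),cv2.COLOR_RGB2BGR); g=cv2.cvtColor(vision.camera("scene"),cv2.COLOR_RGB2BGR)
cv2.imwrite("pics/c4.png",np.hstack([cv2.resize(tp[130:220,250:340],(390,390),interpolation=2),cv2.resize(g[120:220,300:400],(390,390),interpolation=2)]))
E
```

```text
time: 11.1
ee_pos: [0.6616, 0.0537, 0.0773]
tcp_rot: [-90.0, 0.0, -1.8]
wrist_force: [-1.4, -4.8, -2.8]
opening: 0.0125
time: 11.4
ee_pos: [0.6615, 0.0537, 0.0767]
tcp_rot: [-90.0, 0.0, -1.8]
wrist_force: [-1.1, -4.7, -2.5]
opening: 0.0126
[-1.11138578 -4.65472419 -2.50025182]
```

View pics/c4.png

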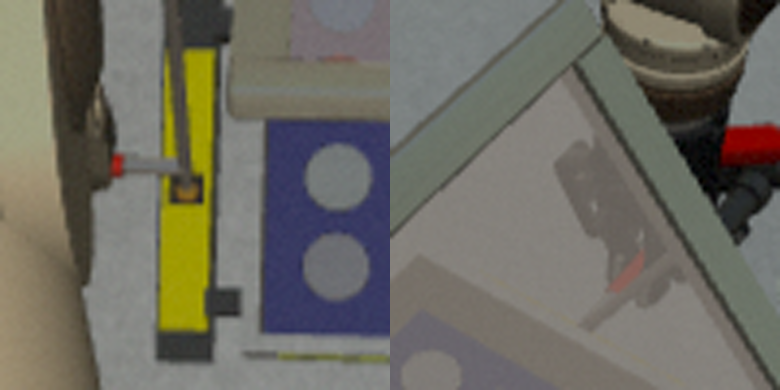

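```bash
python3 -m crank '0 0.0003 0 0 0 0;0 0.0006 0 0 0 0;0 0.0006 0 0 0 0'
python3 -m crank '0 0.0003 0 0 0 0;0 0.0006 0 0 0 0;0 0.0006 0 0 0 0'
python3 - <<'E'
from h import *
o=bot.get_obs();print(o["wrist_force"],o["torque"])
im=vision.camera("wrist");cv2.imwrite("pics/w5.png",im[:,:,::-1])
h=cv2.cvtColor(im,cv2.COLOR_RGB2HSV);h0=cv2.cvtColor(cv2.imread("pics/w3.png"),cv2.COLOR_BGR2HSV)
for x in(h0,h):
    m=cv2.inRange(x,(0,120,60),(8,255,255));m[:200]=0;m[345:]=0;m[:,:270]=0;m[:,370:]=0
    print(cv2.boundingRect(m), cv2.minAreaRect(cv2.findNonZero(m)))
    for v in range(205,345,15):
        c=np.flatnonzero(m[v]); print(v,c.min() if len(c) else None,c.max() if len(c) else None,end="|")
    print()
E
```

```text
time: 11.8
ee_pos: [0.6615, 0.0537, 0.0761]
tcp_rot: [-90.0, 0.0, -1.8]
wrist_force: [-2.0, -5.3, -2.9]
opening: 0.0128
time: 12.1
ee_pos: [0.6616, 0.0537, 0.0756]
tcp_rot: [-90.0, 0.0, -1.8]
wrist_force: [-1.4, -4.9, -2.1]
opening: 0.0127
[-1.39847954 -4.91369102 -2.11554999] [-0.97662672  0.07221794  0.02605616]
(304, 214, 33, 129) ((320.0, 278.0), (128.0, 32.0), 90.0)
205 None None|220 304 335|235 305 334|250 306 335|265 307 334|280 305 334|295 307 334|310 306 334|325 306 333|340 310 329|
(304, 215, 33, 128) ((320.0, 278.5), (127.0, 32.0), 90.0)
205 None None|220 305 335|235 306 335|250 306 335|265 306 334|280 307 333|295 306 334|310 306 334|325 305 334|340 310 331|
```

```bash
python3 -m crank '0 0.0003 0 0 0 0;0 0.0006 0 0 0 0;0 0.0006 0 0 0 0'
python3 -m crank '0 0.0003 0 0 0 0;0 0.0006 0 0 0 0;0 0.0006 0 0 0 0'
python3 - <<'E'
from h import *
# lid front +y corner sanity: predicted pixels of pivot/foot/lid edge for several theta
C=cal("scene");T=cal("top")
for dz in (-10,-14,-17):
    t,p=solve(-.057,.0805+dz/1e3); P=chain(t,p)[0]; th=np.deg2rad(t)
    print(dz,round(t,1),[np.round(proj(n,c2w([.150-.3*np.cos(th)-.008*np.sin(th),y,.1485+.3*np.sin(th)-.008*np.cos(th)]),c),1) for n,c in(("scene",C),("top",T)) for y in(.13,-.13)],np.round(proj("scene",c2w([-.057,.165,.0805+dz/1e3]),C),1))
g=cv2.cvtColor(vision.camera("scene"),cv2.COLOR_RGB2BGR); cv2.imwrite("pics/sc5.png",g)
tp=cv2.cvtColor(vision.camera("top"),cv2.COLOR_RGB2BGR); cv2.imwrite("pics/top5.png",tp)
cv2.imwrite("pics/c5.png",np.hstack([cv2.resize(tp[120:270,270:430],(400,375)),cv2.resize(g[90:240,230:390],(400,375))]))
E
```

```text
time: 12.45
ee_pos: [0.6615, 0.0537, 0.0749]
tcp_rot: [-90.0, 0.0, -1.8]
wrist_force: [-2.3, -5.2, -2.3]
opening: 0.0124
time: 12.75
ee_pos: [0.6615, 0.0536, 0.0743]
tcp_rot: [-90.0, 0.0, -1.8]
wrist_force: [-2.4, -4.2, -1.7]
opening: 0.0127
-10 47.7 [array([343.6, 118.2]), array([244.8, 207. ]), array([301.7, 156.7]), array([448.5, 159.7])] [345. 207.]
-14 46.3 [array([341.2, 119.4]), array([242.8, 207.5]), array([301.7, 159.9]), array([447.6, 163. ])] [344.9 208. ]
-17 45.3 [array([339.4, 120.3]), array([241.4, 207.9]), array([301.8, 162.3]), array([446.9, 165.4])] [344.9 208.8]
```

View pics/c5.png

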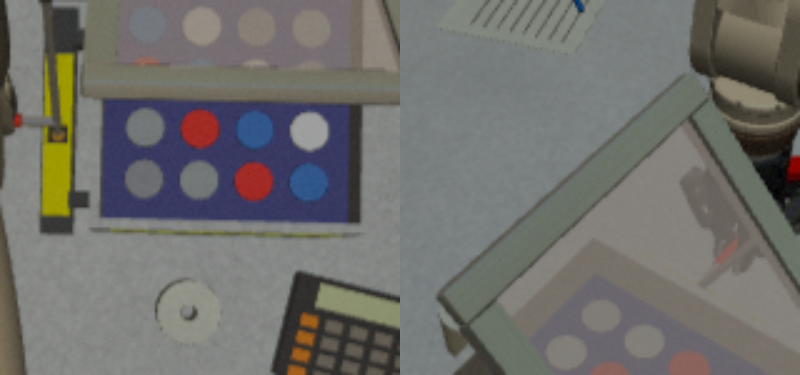

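```bash
python3 - <<'E'
from h import *
T=cal("top")
def edge(t,y):
    th=np.deg2rad(t); return proj("top",c2w([.150-.3*np.cos(th)-.008*np.sin(th),y,.1485+.3*np.sin(th)-.008*np.cos(th)]),T)
for f in("top3","top5"):
    g=cv2.cvtColor(cv2.imread(f"pics/{f}.png"),cv2.COLOR_BGR2GRAY).astype(float)
    for c0 in (312,330,400,425): print(f,c0,g[138:168,c0:c0+6].mean(1).round().astype(int).tolist())
for t in(55,54,48,47,46,45): print(t,np.round(edge(t,.10),1),np.round(edge(t,-.08),1))
E
```

```text
top3 312 [60, 60, 60, 60, 59, 60, 60, 61, 61, 60, 61, 60, 59, 60, 60, 60, 60, 61, 60, 60, 62, 61, 62, 60, 61, 62, 61, 61, 62, 61]
top3 330 [60, 61, 60, 61, 60, 65, 70, 72, 74, 75, 77, 79, 77, 79, 78, 75, 74, 72, 69, 63, 61, 61, 61, 63, 61, 66, 84, 95, 102, 108]
top3 400 [60, 60, 62, 62, 62, 62, 62, 62, 65, 67, 70, 74, 75, 76, 76, 75, 72, 69, 64, 62, 62, 62, 62, 62, 61, 61, 61, 61, 62, 63]
top3 425 [130, 136, 136, 137, 136, 137, 136, 136, 136, 138, 137, 136, 138, 136, 138, 136, 138, 138, 138, 137, 138, 138, 137, 137, 136, 138, 138, 136, 137, 138]
top5 312 [112, 113, 110, 108, 111, 112, 112, 107, 110, 114, 114, 115, 116, 116, 118, 119, 114, 111, 109, 106, 106, 78, 57, 61, 60, 60, 58, 60, 60, 60]
top5 330 [113, 113, 113, 112, 114, 114, 115, 99, 106, 114, 114, 116, 116, 116, 118, 119, 116, 112, 108, 108, 104, 78, 62, 63, 61, 67, 82, 95, 101, 110]
top5 400 [114, 112, 113, 114, 112, 113, 114, 113, 112, 107, 108, 110, 112, 112, 114, 115, 116, 115, 110, 107, 106, 102, 99, 75, 58, 62, 62, 60, 60, 62]
top5 425 [102, 101, 103, 106, 111, 116, 119, 123, 125, 126, 123, 116, 112, 113, 113, 114, 115, 118, 114, 110, 106, 104, 98, 88, 119, 136, 136, 134, 134, 135]
55 [318.9 137.9] [423.9 140.1]
54 [318.9 140.7] [423.4 142.9]
48 [318.6 156.3] [420.4 158.4]
47 [318.6 158.7] [419.9 160.8]
46 [318.5 161. ] [419.3 163.2]
45 [318.5 163.4] [418.8 165.5]
```

```bash
python3 - <<'E'
from h import *
g=cv2.cvtColor(cv2.imread("pics/top3.png"),cv2.COLOR_BGR2GRAY).astype(float)
for c0 in (312,400): print(g[124:146,c0:c0+6].mean(1).round().astype(int).tolist())
E
python3 -m crank '0 0.0005 0 0 0 0;0 0.001 0 0 0 0;0 0.001 0 0 0 0'
python3 -m crank '0 0.0005 0 0 0 0;0 0.001 0 0 0 0;0 0.001 0 0 0 0'
python3 - <<'E'
from h import *
g=cv2.cvtColor(vision.camera("top"),cv2.COLOR_RGB2GRAY).astype(float)
for c0 in (312,400): print(g[154:168,c0:c0+6].mean(1).round().astype(int).tolist())
E
```

```text
[107, 108, 116, 122, 122, 121, 119, 118, 116, 118, 87, 60, 62, 62, 60, 60, 60, 60, 59, 60, 60, 61]
[101, 102, 104, 106, 112, 117, 117, 117, 116, 116, 112, 114, 84, 61, 60, 60, 62, 62, 62, 62, 62, 62]
time: 13.15
ee_pos: [0.6616, 0.0537, 0.074]
tcp_rot: [-90.0, -0.0, -1.8]
wrist_force: [-2.2, -5.1, 1.3]
opening: 0.0128
time: 13.45
ee_pos: [0.6616, 0.0536, 0.0737]
tcp_rot: [-90.0, -0.1, -1.8]
wrist_force: [-5.1, -5.8, 6.5]
opening: 0.0128
[116, 111, 109, 106, 104, 80, 61, 60, 60, 60, 61, 62, 61, 61]
[115, 118, 113, 107, 106, 103, 100, 77, 63, 62, 62, 63, 61, 63]
```

```bash
python3 -m crank '0 -0.0005 0 0 0 0;0 -0.001 0 0 0 0;0 -0.001 0 0 0 0' 1 20
python3 -m crank '0 0 0 0 0 0;0 0 0 0 0 0;0 0 0 0 0 0;0 0 0 0 0 0;0 0 0 0 0 0;0 0 0 0 0 0' -0.2
python3 - <<'E'
from h import *
g=cv2.cvtColor(vision.camera("top"),cv2.COLOR_RGB2GRAY).astype(float)
for c0 in (312,400): print(g[154:168,c0:c0+6].mean(1).round().astype(int).tolist())
E
```

```text
time: 13.8
ee_pos: [0.6616, 0.0537, 0.074]
tcp_rot: [-90.0, -0.0, -1.8]
wrist_force: [-3.3, -5.1, 0.9]
opening: 0.0125
time: 14.4
ee_pos: [0.6616, 0.0538, 0.0734]
tcp_rot: [-90.0, -0.0, -1.7]
wrist_force: [-0.7, -0.3, 0.2]
opening: 0.0512
[116, 111, 109, 106, 104, 78, 61, 61, 60, 61, 61, 59, 61, 60]
[115, 116, 112, 108, 106, 104, 98, 75, 60, 62, 62, 62, 61, 62]
```

```bash
python3 -m crank '0 -0.01 0 0 0 0;0 -0.025 0.003 0 0 0;0 -0.045 0.005 0 0 0;0 -0.065 0.01 0 0 0;0 -0.09 0.02 0 0 0;0 -0.12 0.04 0 0 0;0 -0.15 0.08 0 0 0;0 -0.15 0.12 0 0 0'
python3 -m crank '-0.02 0 0.05 0 0 0;-0.04 0 0.1 0 0 0;-0.04 0 0.1 0 0 0;-0.04 0 0.1 0 0 0;-0.04 0 0.1 0 0 0'
python3 - <<'E'
from h import *
g=cv2.cvtColor(vision.camera("top"),cv2.COLOR_RGB2BGR); gg=cv2.cvtColor(g,cv2.COLOR_BGR2GRAY).astype(float)
for c0 in (312,400): print(gg[154:168,c0:c0+6].mean(1).round().astype(int).tolist())
s=cv2.cvtColor(vision.camera("scene"),cv2.COLOR_RGB2BGR)
cv2.imwrite("pics/c6.png",np.hstack([cv2.resize(g[90:270,170:350],(400,400)),cv2.resize(s[80:260,230:410],(400,400))]))
E
```

```text
time: 15.25
ee_pos: [0.6663, 0.1748, 0.2306]
tcp_rot: [-89.9, -0.5, -1.8]
wrist_force: [1.1, 0.6, 0.2]
opening: 0.0514
time: 15.75
ee_pos: [0.6286, 0.2744, 0.2243]
tcp_rot: [-90.0, -0.1, -1.8]
wrist_force: [-0.8, 0.2, -0.6]
opening: 0.0513
[121, 116, 114, 111, 108, 82, 64, 63, 63, 64, 64, 63, 64, 62]
[119, 120, 116, 113, 111, 108, 104, 79, 62, 65, 65, 65, 64, 64]
```

View pics/c6.png

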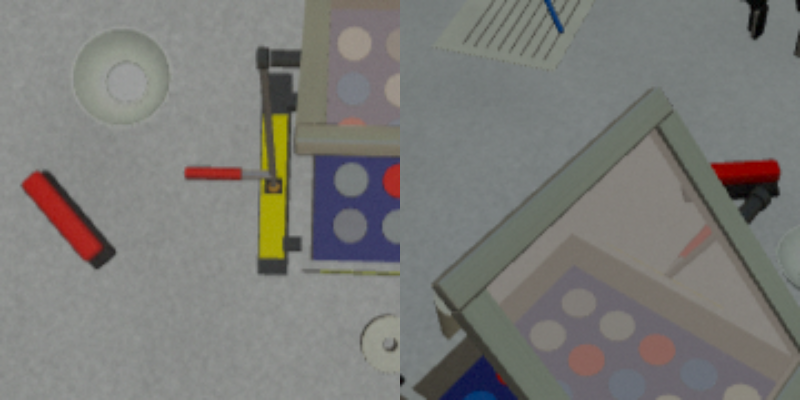

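```bash
python3 - <<'E'
from h import *
c=[]
for n,(x0,x1,y0,y1) in(("top",(245,290,155,180)),("scene",(340,375,165,215))):
    im=vision.camera(n);h=cv2.cvtColor(im,cv2.COLOR_RGB2HSV)
    m=cv2.inRange(h,(0,60,60),(10,255,255));q=np.zeros_like(m);q[y0:y1,x0:x1]=m[y0:y1,x0:x1]
    M=cv2.moments(q,True);c.append((M["m10"]/M["m00"],M["m01"]/M["m00"]));print(n,M["m00"],c[-1],cv2.boundingRect(q))
p,e=tri(ray("top",*c[0]),ray("scene",*c[1])); print(p,w2c(p),e)
for dz in(0,-14):
    t,q=solve(-.057,.0805+dz/1e3); print(dz,chain(t,q)[1])
E
```

```text
top 154.0 (265.5, 167.5) (253, 165, 26, 6)
scene 64.0 (363.125, 188.0625) (356, 181, 14, 15)
[0.6608054  0.05410021 0.09163258] [-0.0456067   0.228948    0.09163258] 0.0010218880253258288
0 [-0.04489723  0.10237517]
-14 [-0.04603471  0.08896692]
```

```bash
python3 - <<'E'
from h import *
im=save("wrist","pics/w7.png"); C=cal("wrist"); print(-C[1].T@C[2],C[0]["fx"])
for P in ([-.057,.165,.0735],[-.0455,.23,.089],[.04,.165,.2645]):
    c,Rm,t=C; p=Rm@c2w(P)+t; r=np.hypot(p[0],p[1]); a=np.arctan2(r,p[2])*c["fx"]; print(c["cx"]+a*p[0]/r,c["cy"]+a*p[1]/r)
E
```

```text
[0.63153716 0.34643363 0.35664225] 309.70691628693146
340.3663746216415 390.79953114879237
352.30683740100045 368.1704487017225
441.39430346678773 507.51471328912055
```

```bash
python3 -m crank '0 -0.02 0 -0.8 0 0;0 -0.02 0 -0.8 0 0;0 -0.02 0 -0.8 0 0;0 -0.02 0 -0.8 0 0;0 -0.02 0 -0.8 0 0;0 -0.02 0 -0.8 0 0;0 -0.02 0 -0.8 0 0;0 -0.02 0 -0.8 0 0'
python3 - <<'E'
from h import *
im=save("wrist","pics/w8.png"); C=cal("wrist"); print(-C[1].T@C[2],C[0]["fx"])
for P in ([-.057,.165,.0735],[-.0455,.23,.089],[.04,.165,.2645]):
    c,Rm,t=C; p=Rm@c2w(P)+t; r=np.hypot(p[0],p[1]); a=np.arctan2(r,p[2])*c["fx"]; print(c["cx"]+a*p[0]/r,c["cy"]+a*p[1]/r)
cv2.imwrite("pics/w8c.png",cv2.resize(im[80:340,170:490,::-1],None,fx=2.5,fy=2.3))
E
```

```text
time: 16.8
ee_pos: [0.6477, 0.264, 0.2152]
tcp_rot: [-132.9, -1.9, 0.0]
wrist_force: [-1.0, -0.1, 0.2]
opening: 0.0514
[0.64636419 0.40709405 0.2659204 ] 309.70691628693146
316.5324498838278 233.75349377381562
326.91598364883305 223.19699706944337
394.3825420367611 361.35720242885543
```

View pics/w8c.png

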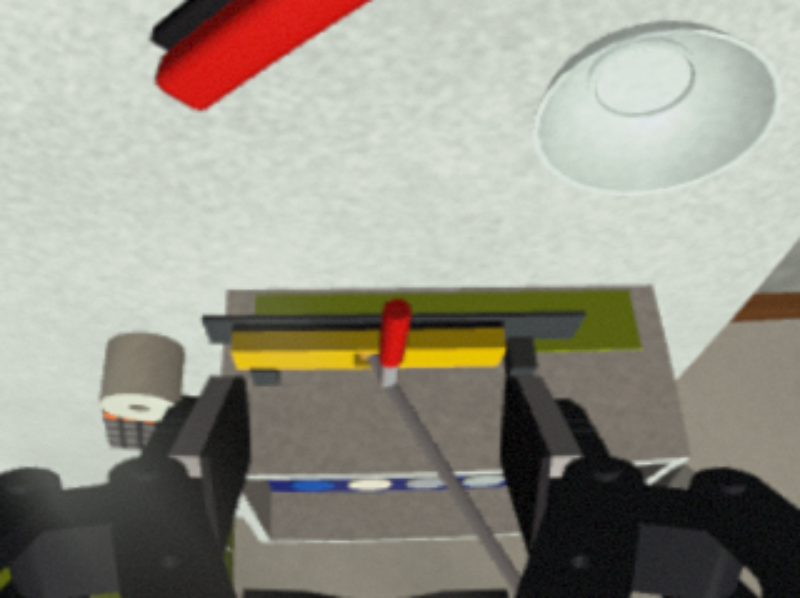

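```bash
python3 - <<'E'
from h import *
im=cv2.imread("pics/w8.png"); h=cv2.cvtColor(im,cv2.COLOR_BGR2HSV)
c=vision.get_calibration("wrist"); C=cal("wrist")
m=cv2.inRange(h,(0,150,60),(8,255,255)); m[:200]=0; m[260:]=0; x,y,w,hh=cv2.boundingRect(m); print("red",x,y,w,hh)
yel=cv2.inRange(h,(20,120,60),(34,255,255)); 
def pr(P):
    c,Rm,t=C; p=Rm@c2w(P)+t; r=np.hypot(p[0],p[1]); a=np.arctan2(r,p[2])*c["fx"]; return np.array([c["cx"]+a*p[0]/r,c["cy"]+a*p[1]/r])
a=np.linspace(0,2*np.pi,60)
def cyl(gx,gz): 
    q=np.array([pr([gx+.007*np.cos(t),yy,gz+.007*np.sin(t)]) for t in a for yy in(.199,.261)]); return q.min(0).round(1),q.max(0).round(1)
for dz in(0,-8,-11.5,-14):
    t,p=solve(-.057,.0805+dz/1e3); g=chain(t,p)[1]; print(dz,*cyl(*g))
print("strip pred",pr([-.02,.179,.0735]),pr([-.02,.151,.0735]),pr([-.02,.179,.0535]))
for u in(280,340,350,355): print(u, [(v,h[v,u].tolist()) for v in range(219,244) ][::2] if u==350 else (np.flatnonzero(yel[200:260,u])+200)[[0,-1]], pr([w2c(onz("wrist",u,232,.0735,C))[0],.179,.0735]),pr([w2c(onz("wrist",u,239,.0735,C))[0],.151,.0735]))
E
```

```text
red 322 211 13 29
0 [321.4 216.1] [335.2 247.3]
-8 [320.7 210.5] [334.3 242. ]
-11.5 [320.5 208. ] [333.9 239.7]
-14 [320.3 206.3] [333.6 238.1]
strip pred [342.30140666 229.20119887] [340.58425413 237.13607738] [341.40336368 216.99775805]
280 [209 240] [279.62724572 230.1329749 ] [279.80060618 238.05977977]
340 [208 239] [340.56504645 229.23722851] [340.40199778 237.14021625]
350 [(219, [90, 17, 45]), (221, [165, 102, 10]), (223, [24, 231, 95]), (225, [24, 240, 121]), (227, [25, 242, 122]), (229, [25, 236, 120]), (231, [24, 236, 163]), (233, [25, 255, 230]), (235, [25, 255, 229]), (237, [25, 255, 230]), (239, [23, 177, 210]), (241, [15, 26, 119]), (243, [16, 30, 129])] [350.80912518 229.01623322] [350.6033273  236.89586058]
355 [207 239] [355.94388733 228.89781505] [355.71959512 236.76356486]
```

```bash
python3 - <<'E'
from h import *
T=cal("top")
def pt(t,y,s,k):
    th=np.deg2rad(t); return proj("top",c2w([.150-s*np.cos(th)-k*np.sin(th),y,.1485+s*np.sin(th)-k*np.cos(th)]),T)
g=cv2.cvtColor(cv2.imread("pics/top0.png"),cv2.COLOR_BGR2GRAY).astype(float)
for c0 in(312,380): print(c0,g[196:220,c0:c0+6].mean(1).round().astype(int).tolist(), g[76:98,c0:c0+6].mean(1).round().astype(int).tolist())
for y in(.112,-.05): print([np.round(pt(0,y,s,k),1) for s,k in((.3,-.008),(.3,.008),(.0,-.008))])
g=cv2.cvtColor(vision.camera("top"),cv2.COLOR_RGB2GRAY).astype(float)
for c0 in(312,400): print(c0,g[136:166,c0:c0+6].mean(1).round().astype(int).tolist())
for t in(49,48,47,46,45): print(t,[np.round(pt(t,y,.3,k)[1],1) for y in(.11,-.04) for k in(.008,-.008)])
for dz in(-14,-12,-10): print(dz,solve(-.0574,.0805+dz/1e3))
E
```

```text
312 [116, 116, 115, 116, 109, 110, 116, 117, 116, 116, 117, 117, 116, 117, 117, 90, 90, 122, 133, 132, 132, 132, 134, 134] [128, 124, 124, 126, 111, 109, 115, 114, 114, 114, 115, 115, 114, 115, 109, 112, 114, 112, 114, 114, 113, 113]
380 [124, 124, 124, 124, 124, 108, 108, 113, 114, 113, 114, 114, 114, 115, 116, 114, 94, 92, 96, 118, 129, 130, 131, 132] [128, 130, 132, 130, 129, 131, 122, 115, 113, 112, 112, 113, 114, 114, 114, 110, 89, 91, 111, 120, 123, 124]
[array([312.5, 211.2]), array([312.6, 211.4]), array([315.4,  80.2])]
[array([384.3, 212.7]), array([383.2, 212.9]), array([386.1,  81.7])]
312 [116, 118, 117, 117, 116, 114, 115, 117, 116, 98, 107, 118, 119, 120, 120, 120, 123, 124, 120, 115, 113, 110, 108, 82, 64, 64, 63, 64, 64, 64]
400 [120, 116, 117, 118, 118, 117, 118, 118, 118, 117, 117, 102, 107, 115, 116, 117, 118, 119, 119, 120, 117, 112, 111, 107, 102, 77, 62, 65, 63, 65]
49 [np.float64(153.7), np.float64(145.8), np.float64(155.5), np.float64(147.6)]
48 [np.float64(156.2), np.float64(148.5), np.float64(157.9), np.float64(150.2)]
47 [np.float64(158.6), np.float64(151.0), np.float64(160.3), np.float64(152.8)]
46 [np.float64(160.9), np.float64(153.5), np.float64(162.7), np.float64(155.3)]
45 [np.float64(163.2), np.float64(156.0), np.float64(165.0), np.float64(157.8)]
-14 (np.float64(46.250648599841604), np.float64(63.90794535085019))
-12 (np.float64(46.935266862594204), np.float64(63.50447941379062))
-10 (np.float64(47.61870469378304), np.float64(63.09574799305125))
```

```bash
python3 -c "
from h import *
print(bot.get_obs()['time'],bot.get_obs()['wrist_force']); print(bot.job_done())"
```

```text
16.9 [ 7.56933275e-01  2.34215807e-05 -2.14584849e-02]
the job is handed in; nothing more can be done
None
```

The badge case is open: the lid is propped on the rod with its ball foot in the hole. I let go and handed the job in at 16.9 s of the 72 s allowed; the tool reports no verdict.

**What I did:**
- I gripped the red grip, raised the lid to about 55° and folded the rod down. The hole showed in two views, about 26 mm behind the bracket origin.
- I lowered the foot into it in steps of 1 mm or less, with nothing felt at the strip's face. The floor stopped it, with the vertical force rising about 9 N, well under the 35 N limit.
- I then eased off, opened the fingers and backed away.

**Last checks:**
- **Lid:** its edge did not shift in the top view after I let go. It stands at about 46.5°, or 0.81 rad, and the final wrist force was under 1 N.
- **Foot:** the top view shows the ball inside the hole.
- **Bystanders:** the stapler, dish and till roll looked unmoved. I did not measure them or check the calculator in the last pictures.

**Checks that disagreed:**
- **Floor height:** the floor came about 4.5 mm lower at the tool than I had worked out from the grip pose. The lid's edge in the pictures was off by a similar amount, so I think the grip shifted in the fingers.
- **Foot depth:** the picture-based estimates put the ball centre between about 4.3 and 6.5 mm below the strip's face, against 7 mm when fully seated. The lowest is short of the 4.5 mm required, but it came from a poor view through the pane. I relied on the felt stop and the lid angle, which gave about 6 mm.

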